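# Snap the clips of a food box shut against the stop bar of a one-handed preparation board

## Task

The biscuit box on the wooden board still has two of its blue clips standing open, one on a long side and one on a short side. Slide the box against the upright steel bar to press one clip fully shut, turn the box, and press the other one fully shut against the bar in the same way; keep the box upright and do not touch those two clips with the gripper. Leave the box standing on the board, and leave the mug, the green bottle and the salt jar as they are.

Things in the scene. Friction and masses are not known exactly. Their poses are not given: they have to be found in the camera images.
- board: Fixed wooden board 340 (x) x 360 (y) x 15 mm thick lying on the worktop, with an upright steel stop bar along its far (+x) edge: bar 16 mm thick, 260 mm long, rising 65 mm above the board. Origin at the centre of its underside; z up, x towards the bar.
- bar_face (a point): Middle of the bar's flat face that looks onto the board, 145 mm from the board's centre along its x and 32.5 mm above the board's top; axes as the board's (the face is normal to x).
- box: Loose clip-lock food box 150 (x) x 110 (y) x 72 mm high, about 0.6 kg, clear with a white lid. Centred in the lid's top is an upright-walled well with a grey floor, 84 (x) x 46 (y) x 18 mm deep, for fingertips to hook in, to drag and turn the box. Origin: centre of its underside, z up. Blue clip in the middle of each side: -x and -y are shut for good, +x (short side) and +y (long side) start open.
- clip_short (a joint): Blue clip on the box's +x side: flap 50 mm wide, 5 mm thick, reaching 36 mm down from a level hinge line 62 mm above the box's underside and 3 mm outside its side. Angle in rad: 0 = shut flat against the side (the lip at its foot then stands 8.5 mm outside the box's side), about 0.5 = standing open outwards, 0.65 at most. Stiff: stays where it is put.
- clip_long (a joint): The same kind of blue clip on the box's +y side; 0 = shut, about 0.5 = open.
- clip_short_tip (a point): Middle of the outer edge of the lip at the bottom of the short side's clip (32.5 mm below its hinge line).
- clip_long_tip (a point): Middle of the outer edge of the lip at the bottom of the long side's clip.
- mug: White mug, 80 mm across, 95 mm high, beside the board. Origin at the centre of its underside.
- soap: Green glass bottle, 60 mm across, 190 mm high, beside the board. Origin at the centre of its underside.
- salt: Small brown glass salt jar with a white cap, 50 mm across, 75 mm high, beside the board. Origin at the centre of its underside.

How it is judged:
By the outcome, as a careful person would: the job done as asked, in the order asked, and still so for the second after the job is handed in, with the robot touching nothing.
It also fails if it takes over 48 s, if anything falls off the work surface, if the arm or the gripper's body presses on something with over 40 N, if the wrist force passes 120 N, or if a joint passes its speed limit or range.

## Robot

A 6-joint arm with a two-finger parallel gripper is mounted at the origin on the work surface. World frame = base frame: x ahead of the robot, y to its left, z up, the work surface at z = 0. Lengths are in mm, angles in rad, forces in N, time in s.
With the tool pointing down it reaches from about 275 to 1000 mm from the base axis. Payload 8.4 kg.
Tool frame: the origin (TCP) lies on the mounting face of the last link; the fingertips stand 173 mm ahead of it and the grasp point (between the pads) lies 155 mm ahead of it; z points along the fingers, y is the direction in which the jaws open and shut (so a half turn about z gives the same grasp; the last joint's range is limited). The gripper opens to 85 mm and grips with 20 to 120 N. Pads are 22 mm wide; open, the fingers measure 114 mm over their backs; the gripper's body (76 mm by 85 mm) begins 54 mm behind the grasp point. The pads swing forward as they close: fully open they stand 13 mm farther back than shut.
Start: joints at [-1.323, 0.353, 1.633, -0, 1.155, -0.002], TCP at [154.505, -605.605, 404.681] pointing down, gripper open.
Joint ranges: [-2.63, 2.63], [-0.92, 2.1], [0.06, 2.66], [-1.3, 4.44], [0, 2.69], [-3.02, 3.02]. Speed limits (rad/s): [2.22, 2.22, 2.79, 3.14, 3.14, 3.14].

## Interface

Orientations are given as [roll, pitch, yaw] about the fixed x, y, z axes, in that order (R = Rz(yaw) Ry(pitch) Rx(roll)).
In Python, from rig import readout, imaging, ticket gives the robot as it stands.
- The arm moves only by the tool step_arm, never from a script. Its argument "deltas" is a list of rows, each an object with "translation": the shift along the tool's x, y, z in cm, a list of three; "rot": the turn, a rotation vector about the tool's x, y, z in rad, a list of three. In form: [{"translation": [x, y, z], "rot": [rx, ry, rz]}, ...]. A call has 1 to 8 rows; each row is the pose to reach, as a shift and turn from the pose commanded when the call began, along the tool's axes at that moment; what a row does not reach only later rows make up. A row lasts 1/8 s, in which the tool goes at most 62.5 mm and 10.7 degrees, less where a joint would pass 70% of its speed; a pose out of reach is approached as far as the arm can. A call with a gripper value outside its range is refused whole. "grip" is the closure in counts, from 0 (fully open) to 255 (shut), set as the call begins (left out, the last holds). The fingers move at their own pace and stop on an object; "squeeze" is the grip in N (left out, the last holds). Time passes only in rows, so rows that repeat a pose let the fingers close. It gives the time, the measured TCP pose, the force and the opening at its end, in the units of the state.
- readout.sense(): the state, without advancing time (a new reading comes with each control period).
- imaging.grab_frame(name): name is "scene" or "top"; returns a dict with "image" (400x640x3 uint8, red, green, blue), "camera_matrix" (3x3 intrinsics, pixels), "world_to_cam" (4x4, takes a point from world to camera coordinates). Camera axes: x right, y up, looking along -z (the intrinsics and any distortion apply to the point x, -y, -z); pixel columns grow to the right and rows downward; lengths in mm; the calibration is good to about 2 mm. A picture is of the moment at which its call begins. There is no depth.
- ticket.sign_off(): hands the job in, once; it reports no verdict.
The state is a dict: "clock": time; "qpos": joint angles; "qvel": joint speeds; "joint_efforts": joint torques, N m; "eef_pos": TCP position; "tcp_rot": TCP orientation; "contact_force": force on the tool from outside, world axes, zero at the start; "wrist_torque": the same for the moment, N m; "opening": opening from 0.0 (shut) to 1.0 (fully open).
Only numpy, scipy, OpenCV 4.12 (cv2) and the standard library are available. Lean on these libraries where they do the work, as an engineer would, in place of code of your own. Each camera call takes 0.05 s, during which the arm holds its last target.

## Working session

There is one attempt and no reset: what is moved stays moved. The work goes in short steps, Python scripts to look and compute and a tool call to move; the robot and the scene stay as the last step left them, time stands still between calls to the robot, and variables do not carry over. Pictures are saved under pics/ and viewed, and the job is handed in when it is done.

Besides the shell and the picture viewer there is one more tool, called after "Emit:" as a command line: name --argument value ..., lists and objects as JSON in quotes. step_arm: Moves the arm, as the interface text tells. Its arguments: {"type":"object","properties":{"deltas":{"type":"array","items":{"type":"object","properties":{"translation":{"type":"array","items":{"type":"number"}},"rot":{"type":"array","items":{"type":"number"}}}}},"grip":{"type":"number"},"squeeze":{"type":"number"}},"required":["deltas"]}

```bash
mkdir -p pics; ls; python3 - <<'E'
from rig import readout, imaging
import cv2,numpy as np
print(readout.sense())
for n in("scene","top"):
    f=imaging.grab_frame(n); cv2.imwrite(f"pics/a_{n}.png",f["image"][:,:,::-1]); np.savez(f"a_{n}.npz",**f)
    print(f["camera_matrix"],f["world_to_cam"],[k for k in f])
E
```

```text
pics
{'clock': 0.0, 'qpos': array([-1.32338451e+00,  3.53640192e-01,  1.63413981e+00,  1.02801480e-05,
        1.15517604e+00, -2.38651374e-03]), 'qvel': array([-0.00095554,  0.00073927,  0.00055667,  0.00047503,  0.00093759,
        0.00131435]), 'joint_efforts': array([-7.49722996e-03, -6.05253839e+01, -3.42063832e+01, -2.55535442e-04,
        9.46454820e-03,  2.02545078e-05]), 'eef_pos': array([ 154.45764302, -605.37165164,  403.96405013]), 'tcp_rot': array([-3.14022929e+00, -1.26530156e-05,  2.49794164e-01]), 'contact_force': array([-0.56439216,  0.17244846,  0.42140696]), 'wrist_torque': array([-0.01856319, -0.02780846, -0.00028344]), 'opening': 1.001771787134936}
[[452.93259881   0.         320.82948683]
 [  0.         452.93259881 204.453075  ]
 [  0.           0.           1.        ]] [[-5.31198136e-01  8.47247483e-01 -4.92989696e-04  2.58304037e+02]
 [-6.37078477e-01 -3.99044904e-01  6.59465070e-01  3.14588527e+02]
 [ 5.58533396e-01  3.50620689e-01  7.51735045e-01 -1.54716834e+03]
 [ 0.00000000e+00  0.00000000e+00  0.00000000e+00  1.00000000e+00]] ['image', 'camera_matrix', 'world_to_cam']
[[500.09854758   0.         325.18586387]
 [  0.         500.09854758 200.05614244]
 [  0.           0.           1.        ]] [[ 2.67136429e-02 -9.99466126e-01  1.88107380e-02  2.31403243e+01]
 [ 9.96707227e-01  2.80716059e-02  7.60702919e-02 -5.52768235e+02]
 [-7.65577275e-02  1.67166839e-02  9.96925006e-01 -1.07741002e+03]
 [ 0.00000000e+00  0.00000000e+00  0.00000000e+00  1.00000000e+00]] ['image', 'camera_matrix', 'world_to_cam']
```

View pics/a_scene.png

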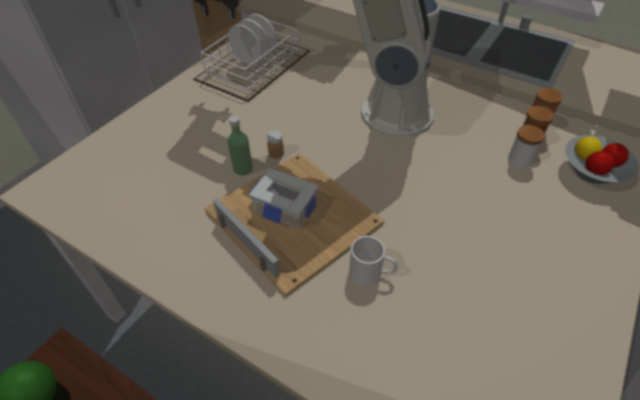

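View pics/a_top.png

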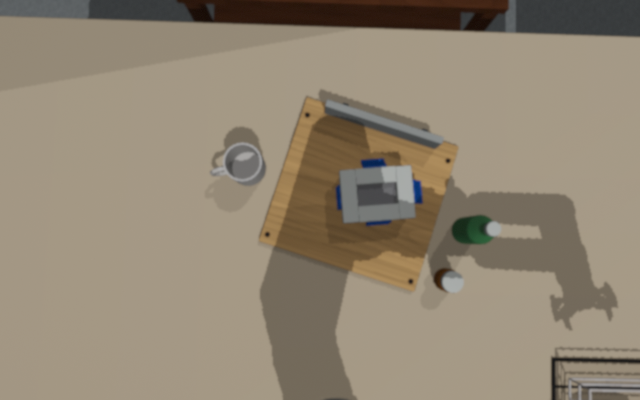

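```bash
python3 - <<'E'
import cv2
t=cv2.imread("pics/a_top.png")[90:300,250:480]; cv2.imwrite("pics/b_top.png",cv2.resize(t,None,fx=2.8,fy=2.8,interpolation=cv2.INTER_CUBIC))
t=cv2.imread("pics/a_scene.png")[150:300,200:400]; cv2.imwrite("pics/b_scene.png",cv2.resize(t,None,fx=4,fy=4,interpolation=cv2.INTER_CUBIC))
E
```

```text
(no output)
```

View pics/b_top.png

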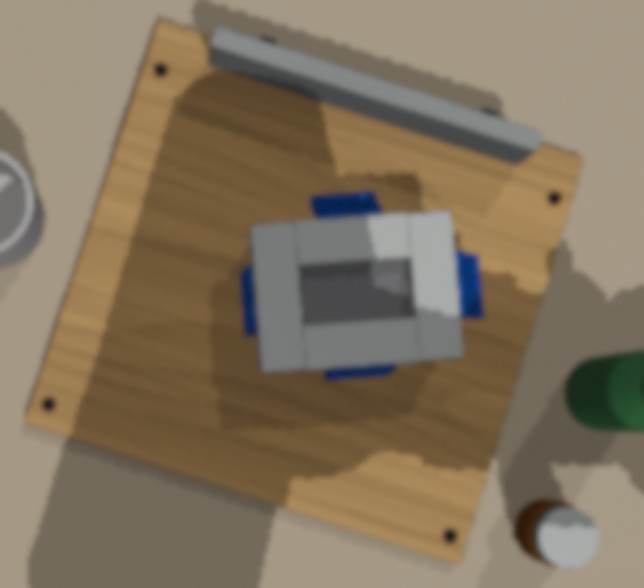

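View pics/b_scene.png

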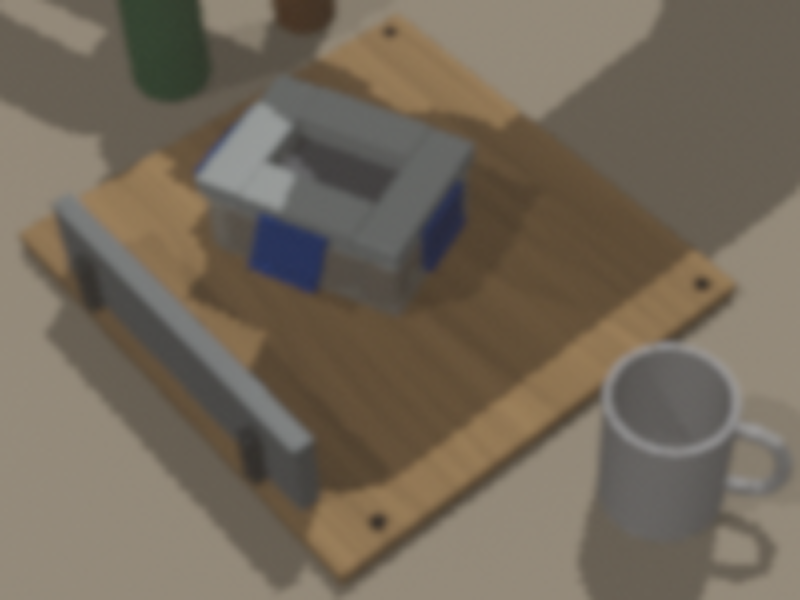

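```bash
cat > h.py <<'E'
import numpy as np,cv2
from scipy.optimize import least_squares
C={n:np.load(f"a_{n}.npz") for n in("scene","top")}
def proj(n,P):
    c=C[n];P=np.atleast_2d(P);q=P@c["world_to_cam"][:3,:3].T+c["world_to_cam"][:3,3]
    q=q*[1,-1,-1];q=q@c["camera_matrix"].T;return q[:,:2]/q[:,2:]
def place(p,L):
    x,y,a=p;c,s=np.cos(a),np.sin(a);L=np.atleast_2d(L).astype(float);o=L.copy()
    o[:,0]=x+c*L[:,0]-s*L[:,1];o[:,1]=y+s*L[:,0]+c*L[:,1];return o
def fit(obs,p0):  # obs: {cam:[(local xyz,(u,v))]}
    def r(p): return np.concatenate([(proj(n,place(p,[o[0] for o in ob]))-np.array([o[1] for o in ob])).ravel() for n,ob in obs.items()])
    s=least_squares(r,p0,loss='soft_l1');return s.x,r(s.x)
def zt(u,v,o=(250,90),k=2.8): return ((u+.5)/k-.5+o[0],(v+.5)/k-.5+o[1])
def zs(u,v,o=(200,150),k=4): return ((u+.5)/k-.5+o[0],(v+.5)/k-.5+o[1])
def pix(n,u,v,z):
    c=C[n];K=c["camera_matrix"];R=c["world_to_cam"][:3,:3];t=c["world_to_cam"][:3,3]
    d=R.T@(np.linalg.inv(K)@[u,v,1]*[1,-1,-1]);o=-R.T@t;return o+d*(z-o[2])/d[2]
E
cat > m1.py <<'E'
from h import *
B={'fl':(170,180,15),'fr':(170,-180,15),'nr':(-170,-180,15),'nl':(-170,180,15)}
H=15+72
X={'a':(-75,55,H),'b':(75,55,H),'c':(75,-55,H),'d':(-75,-55,H)}
g=pix("top",378,195,H);print("guess",g)
b,r=fit({"top":[(B['fl'],zt(160,18)),(B['fr'],zt(582,157)),(B['nr'],zt(460,560)),(B['nl'],zt(27,423))],
 "scene":[(B['fr'],zs(22,237)),(B['nr'],zs(397,15)),(B['nl'],zs(737,287)),(B['fl'],zs(341,572))]},[g[0],g[1],-.3])
print("board",b,r.round(1))
for n,ob in {"top":[('a',(250,226)),('b',(451,211)),('c',(463,355)),('d',(262,372))],"scene":[('a',(395,258)),('b',(197,180)),('c',(280,78)),('d',(474,150))]}.items():
    z=zt if n=="top" else zs
    x,r=fit({n:[(X[k],z(*q)) for k,q in ob]},[g[0],g[1],-1.6]);print(n,x,r.round(1))
d=x[:2]-b[:2];R=np.array([[np.cos(b[2]),np.sin(b[2])],[-np.sin(b[2]),np.cos(b[2])]])
print("box in board",R@d,np.degrees(x[2]-b[2]))
print("bar face mid",place(b,[145,0,47.5]))
for nme,n,u,v,z in [("mug","top",243,163,95),("soap","top",493,229,190),("salt","top",453,283,75)]: print(nme,pix(n,u,v,z))
E
python3 m1.py
```

```text
guess [560.40982799 -69.56639375  87.        ]
board [ 5.71684876e+02 -3.66635035e+01 -2.86755946e-01] [-1.  -0.4  1.2 -0.5  0.1  1.7 -1.9 -0.3 -1.9 -1.3 -0.3 -1.3  0.4 -1.4
  0.   1.5]
top [563.46061205 -67.56688946  -1.46562217] [-0.1 -0.5 -0.1 -0.5  0.4  0.7 -0.1  0.3]
scene [567.44829781 -64.5313006   -1.48082591] [ 0.1  0.8 -1.   0.3  0.2 -0.6  0.4 -0.7]
box in board [  3.81860332 -27.92813954] -68.41516916269492
bar face mid [[710.76401506 -77.67561248  47.5       ]]
mug [617.73383994 210.23255462  95.        ]
soap [ 493.74311782 -272.431051    190.        ]
salt [ 382.98863413 -230.07015464   75.        ]
```

```bash
cat > mv.py <<'E'
import numpy as np
def delta(cur,tgt):  # (x,y,z,yaw) mm,rad -> tool cm, rotz
    x,y,z,a=cur;d=np.subtract(tgt,cur)
    return np.round([ (np.cos(a)*d[0]+np.sin(a)*d[1])/10,(np.sin(a)*d[0]-np.cos(a)*d[1])/10,-d[2]/10,-d[3]],3)
E
python3 -c "
from mv import *
print(delta((154.5,-605.6,404.7,.2498),(565.5,-66,400,.096)))"
```

```text
[ 53.164 -42.125   0.47    0.154]
```

Emit:
step_arm --deltas '[{"translation": [3,-2.4,0],"rot": [0,0,0]},{"translation": [7,-5.5,0],"rot": [0,0,0.02]},{"translation": [11,-8.7,0],"rot": [0,0,0.04]},{"translation": [15,-11.9,0],"rot": [0,0,0.06]},{"translation": [19,-15.1,0],"rot": [0,0,0.08]},{"translation": [23,-18.2,0],"rot": [0,0,0.1]},{"translation": [27,-21.4,0],"rot": [0,0,0.12]},{"translation": [30,-23.8,0],"rot": [0,0,0.154]}]' --grip 150 --squeeze 40

```text
clock: 1.1
eef_pos: [387.2, -299.1, 404.5]
tcp_rot: [-3.141, 0.0, 0.096]
contact_force: [0.1, -0.8, 0.5]
opening: 0.412
```

```bash
python3 -c "
from mv import *
print(delta((387,-300,404.7,.096),(565.5,-66,300,.096)))"
```

```text
[ 20.011 -21.581  10.47   -0.   ]
```

Emit:
step_arm --deltas '[{"translation": [3.5,-3.8,0],"rot": [0,0,0]},{"translation": [7.5,-8.1,0],"rot": [0,0,0]},{"translation": [11.5,-12.4,0],"rot": [0,0,0]},{"translation": [15.5,-16.7,2],"rot": [0,0,0]},{"translation": [18.5,-19.9,5],"rot": [0,0,0]},{"translation": [20,-21.6,8.5],"rot": [0,0,0]},{"translation": [20,-21.6,10.5],"rot": [0,0,0]},{"translation": [20,-21.6,10.5],"rot": [0,0,0]}]'

```text
clock: 2.1
eef_pos: [564.1, -66.3, 297.9]
tcp_rot: [-3.141, 0.004, 0.096]
contact_force: [-0.7, -0.2, 0.0]
opening: 0.413
```

```bash
cat > look.py <<'E'
import sys
from rig import readout, imaging
import cv2,numpy as np
k=sys.argv[1]
for n in sys.argv[2:] or ("scene","top"):
    f=imaging.grab_frame(n); im=f["image"][:,:,::-1]
    np.savez(f"{k}_{n}.npz",**f)
    if n=="top": t=cv2.resize(im[90:300,250:480],None,fx=2.8,fy=2.8,interpolation=cv2.INTER_CUBIC)
    else: t=cv2.resize(im[150:300,200:400],None,fx=4,fy=4,interpolation=cv2.INTER_CUBIC)
    cv2.imwrite(f"pics/{k}_{n}.png",t)
s=readout.sense();print({q:np.round(s[q],3).tolist() for q in("clock","qpos","eef_pos","tcp_rot","contact_force","opening")})
E
python3 look.py c
```

```text
{'clock': 2.2, 'qpos': [-0.12, 0.389, 1.845, -0.0, 0.908, 1.355], 'eef_pos': [564.854, -66.86, 300.066], 'tcp_rot': [3.142, 0.0, 0.096], 'contact_force': [0.31, -0.074, -0.274], 'opening': 0.412}
```

View pics/c_scene.png

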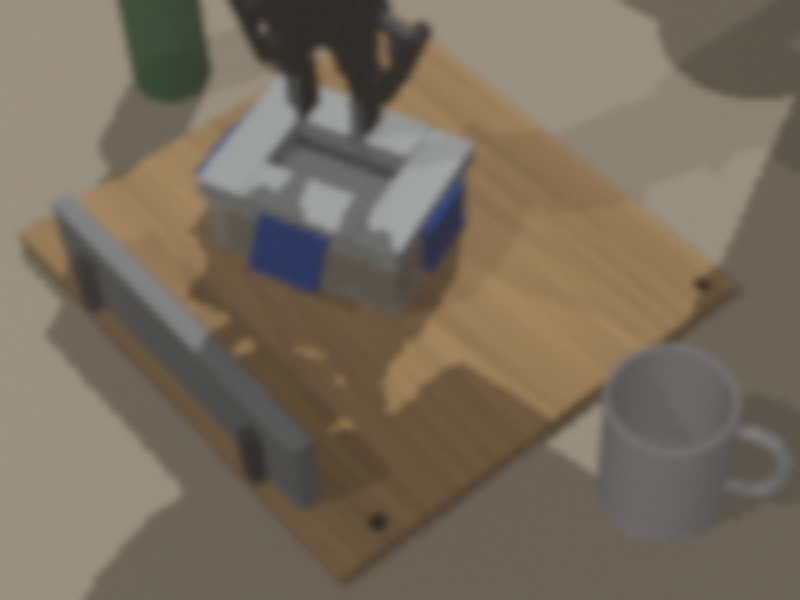

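View pics/c_top.png

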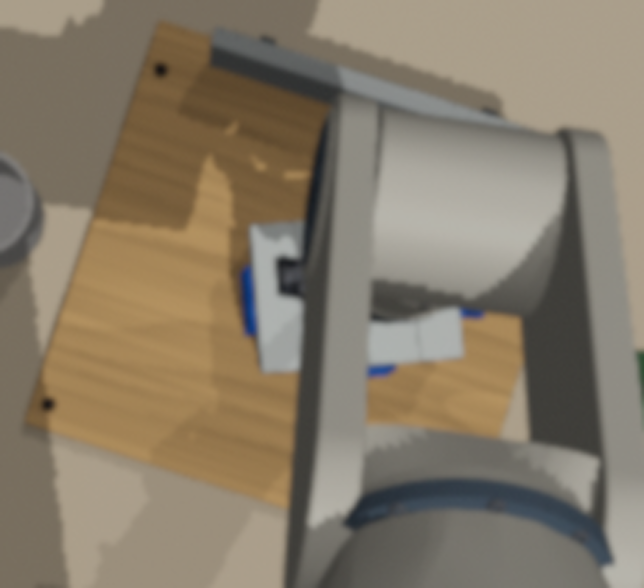

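Emit:
step_arm --deltas '[{"translation": [0,0,2],"rot": [0,0,0]},{"translation": [0,0,4],"rot": [0,0,0]},{"translation": [0,0,5],"rot": [0,0,0]},{"translation": [0,0,5.3],"rot": [0,0,0]},{"translation": [0,0,5.3],"rot": [0,0,0]}]'

```text
clock: 2.82
eef_pos: [565.0, -66.8, 247.3]
tcp_rot: [3.141, -0.001, 0.096]
contact_force: [0.5, 0.4, 0.7]
opening: 0.413
```

```bash
python3 look.py d scene
```

```text
{'clock': 2.875, 'qpos': [-0.12, 0.463, 1.875, 0.0, 0.802, 1.355], 'eef_pos': [565.118, -66.781, 247.435], 'tcp_rot': [3.141, -0.001, 0.096], 'contact_force': [1.016, 0.243, -0.444], 'opening': 0.412}
```

View pics/d_scene.png

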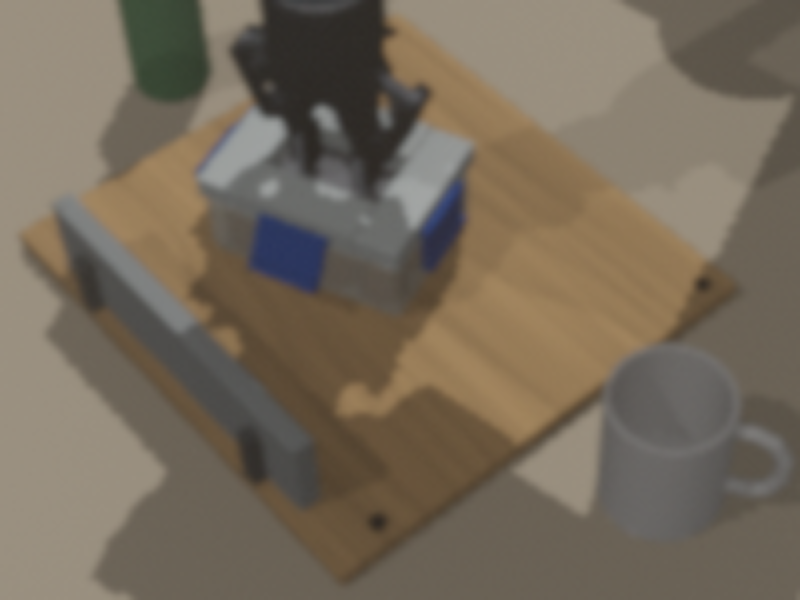

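Emit:
step_arm --deltas '[{"translation": [0,0,0.3],"rot": [0,0,0]},{"translation": [0,0,0.6],"rot": [0,0,0]},{"translation": [0,0,0.6],"rot": [0,0,0]}]'

```text
clock: 3.25
eef_pos: [565.0, -66.7, 241.5]
tcp_rot: [3.141, -0.001, 0.096]
contact_force: [-2.8, -0.4, 9.4]
opening: 0.412
```

Emit:
step_arm --deltas '[{"translation": [0,0,-0.1],"rot": [0,0,0]},{"translation": [0,0,-0.1],"rot": [0,0,0]},{"translation": [0,0,-0.1],"rot": [0,0,0]},{"translation": [0,0,-0.1],"rot": [0,0,0]}]' --grip 60 --squeeze 40

```text
clock: 3.75
eef_pos: [564.7, -66.7, 241.5]
tcp_rot: [-3.142, 0.0, 0.096]
contact_force: [0.1, -0.4, -2.4]
opening: 0.692
```

Emit:
step_arm --deltas '[{"translation": [0,0,0.2],"rot": [0,0,0]},{"translation": [0,0,0.3],"rot": [0,0,0]},{"translation": [0,0,0.3],"rot": [0,0,0]}]'

```text
clock: 4.12
eef_pos: [564.7, -66.7, 241.1]
tcp_rot: [3.142, 0.0, 0.096]
contact_force: [-11.5, 1.0, 29.4]
opening: 0.692
```

Emit:
step_arm --deltas '[{"translation": [0,0,-0.1],"rot": [0,0,0.05]},{"translation": [0,0,-0.15],"rot": [0,0,0.15]},{"translation": [0,0,-0.15],"rot": [0,0,0.25]},{"translation": [0,0,-0.15],"rot": [0,0,0.34]},{"translation": [0,0,-0.15],"rot": [0,0,0.383]},{"translation": [0,0,-0.15],"rot": [0,0,0.383]}]'

```text
clock: 4.88
eef_pos: [565.6, -66.8, 241.3]
tcp_rot: [-3.141, -0.003, -0.288]
contact_force: [0.1, -0.5, 7.6]
opening: 0.688
```

```bash
python3 look.py e
```

```text
{'clock': 4.975, 'qpos': [-0.12, 0.473, 1.878, 0.0, 0.788, 1.738], 'eef_pos': [565.63, -66.789, 241.285], 'tcp_rot': [-3.141, -0.003, -0.288], 'contact_force': [-1.095, 0.515, 8.301], 'opening': 0.685}
```

View pics/e_scene.png

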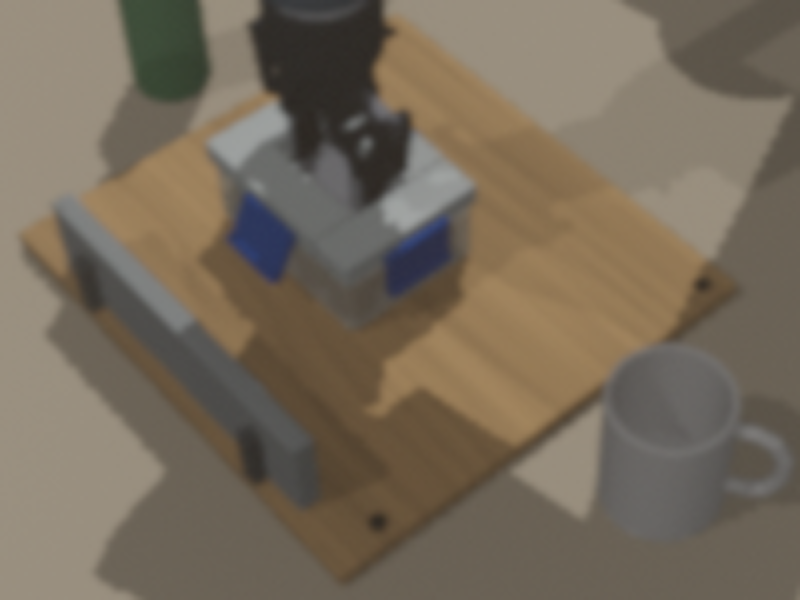

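View pics/e_top.png

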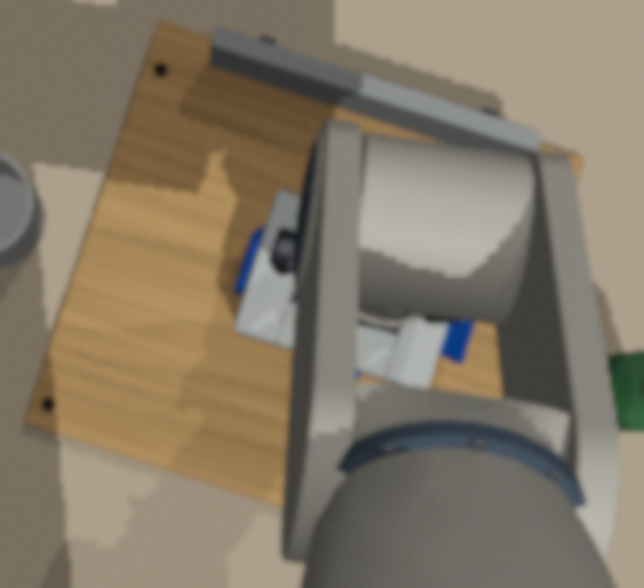

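```bash
cat > m2.py <<'E'
from h import *
H=87;X={'a':(-75,55,H),'b':(75,55,H),'c':(75,-55,H),'d':(-75,-55,H)}
def box(sc=(),tp=(),p0=(565,-66,-1.85),b=(571.7,-36.7,-.287)):
    o={}
    if sc:o["scene"]=[(X[k],zs(*q)) for k,q in sc]
    if tp:o["top"]=[(X[k],zt(*q)) for k,q in tp]
    x,r=fit(o,p0);d=x[:2]-b[:2];c,s=np.cos(b[2]),np.sin(b[2])
    print("box",x.round(3),"res",r.round(1),"board",[round(c*d[0]+s*d[1],1),round(-s*d[0]+c*d[1],1)],"rel deg",np.degrees(x[2]-b[2]).round(1))
E
python3 -c "
from m2 import *
box([('b',(208,147)),('a',(345,276)),('d',(475,187))])
box([('b',(208,147)),('a',(345,276)),('d',(475,187))],[('a',(284,190)),('d',(235,332)),('c',(430,388))])
box([],[('a',(284,190)),('d',(235,332)),('c',(430,388))])
"
```

```text
box [568.066 -61.24   -1.853] res [-1.2 -0.4  0.1 -0.   0.8  0.4] board [np.float64(3.5), np.float64(-24.6)] rel deg -89.7
box [565.412 -64.984  -1.837] res [-1.9 -1.2  0.1 -1.4  0.2 -1.3 -2.4 -0.7 -0.1 -0.8 -0.1  0.2] board [np.float64(2.0), np.float64(-28.9)] rel deg -88.8
box [564.16  -66.531  -1.846] res [-1.3 -0.3  0.5 -0.6  0.4  1.1] board [np.float64(1.2), np.float64(-30.7)] rel deg -89.3
```

Emit:
step_arm --deltas '[{"translation": [0.5,0,0],"rot": [0,0,0]},{"translation": [1.5,0,0],"rot": [0,0,0]},{"translation": [2.7,0,0],"rot": [0,0,0]},{"translation": [3.9,0,0],"rot": [0,0,0]},{"translation": [5,0,0],"rot": [0,0,0]},{"translation": [5.7,0,0],"rot": [0,0,0]},{"translation": [5.7,0,0],"rot": [0,0,0]}]'

```text
clock: 5.85
eef_pos: [619.8, -82.8, 241.3]
tcp_rot: [-3.141, -0.0, -0.287]
contact_force: [-3.4, 1.0, 11.9]
opening: 0.69
```

```bash
python3 look.py f
```

```text
{'clock': 5.95, 'qpos': [-0.135, 0.541, 1.751, 0.0, 0.849, 1.723], 'eef_pos': [619.719, -82.821, 241.285], 'tcp_rot': [-3.141, -0.001, -0.287], 'contact_force': [-4.054, 0.936, 10.25], 'opening': 0.689}
```

View pics/f_scene.png

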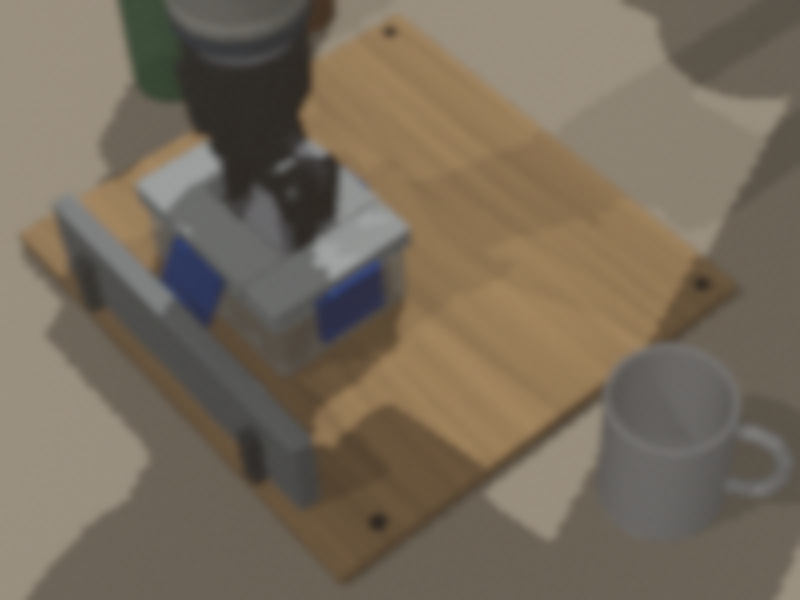

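View pics/f_top.png

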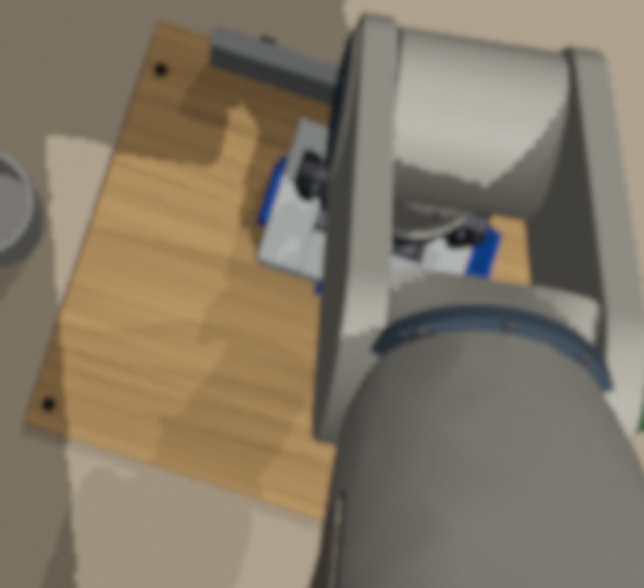

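Emit:
step_arm --deltas '[{"translation": [0.3,0,0],"rot": [0,0,0]},{"translation": [0.6,0,0],"rot": [0,0,0]},{"translation": [0.9,0,0],"rot": [0,0,0]},{"translation": [1.2,0,0],"rot": [0,0,0]},{"translation": [1.4,0,0],"rot": [0,0,0]}]'

```text
clock: 6.58
eef_pos: [632.0, -86.4, 241.2]
tcp_rot: [-3.142, 0.003, -0.287]
contact_force: [-10.4, 2.3, 15.8]
opening: 0.682
```

Emit:
step_arm --deltas '[{"translation": [0.2,0,0],"rot": [0,0,0]},{"translation": [0.4,0,0],"rot": [0,0,0]},{"translation": [0.6,0,0],"rot": [0,0,0]},{"translation": [0.8,0,0],"rot": [0,0,0]},{"translation": [0.8,0,0],"rot": [0,0,0]}]'

```text
clock: 7.2
eef_pos: [639.9, -88.7, 241.2]
tcp_rot: [-3.141, 0.002, -0.287]
contact_force: [-7.8, 2.3, 13.9]
opening: 0.69
```

Emit:
step_arm --deltas '[{"translation": [0.2,0,0],"rot": [0,0,0]},{"translation": [0.4,0,0],"rot": [0,0,0]},{"translation": [0.4,0,0],"rot": [0,0,0]}]'

```text
clock: 7.58
eef_pos: [643.4, -89.8, 241.2]
tcp_rot: [-3.141, 0.003, -0.287]
contact_force: [-9.3, 2.7, 17.3]
opening: 0.691
```

```bash
python3 look.py g
```

```text
{'clock': 7.675, 'qpos': [-0.141, 0.572, 1.693, 0.001, 0.88, 1.717], 'eef_pos': [643.417, -89.771, 241.246], 'tcp_rot': [-3.141, 0.003, -0.287], 'contact_force': [-9.436, 2.551, 15.855], 'opening': 0.688}
```

View pics/g_scene.png

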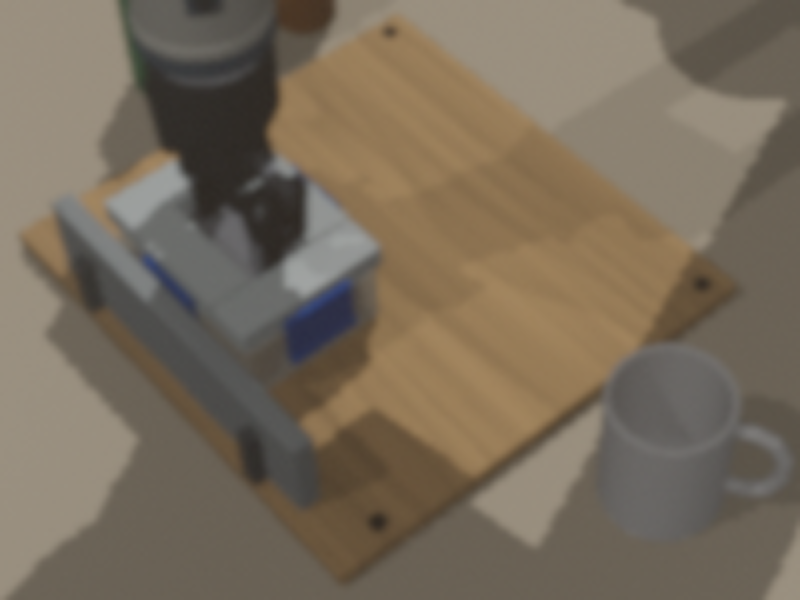

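View pics/g_top.png

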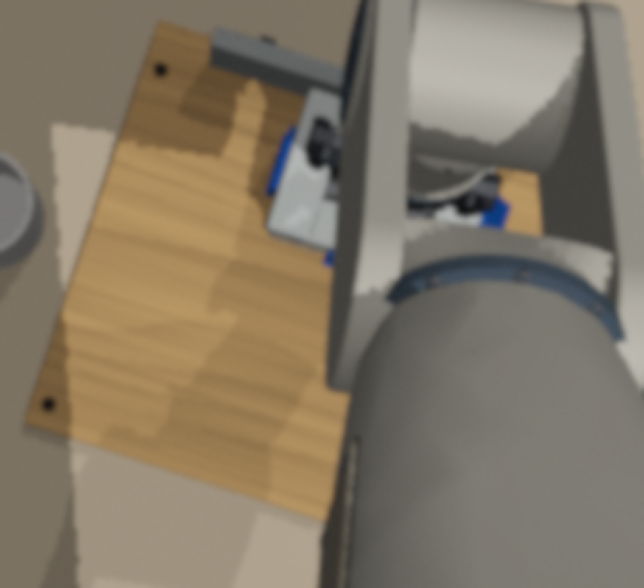

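Emit:
step_arm --deltas '[{"translation": [0.2,0,0],"rot": [0,0,0]},{"translation": [0.4,0,0],"rot": [0,0,0]},{"translation": [0.4,0,0],"rot": [0,0,0]}]'

```text
clock: 8.05
eef_pos: [645.0, -90.1, 241.1]
tcp_rot: [3.141, 0.011, -0.288]
contact_force: [-23.9, 8.3, 28.1]
opening: 0.691
```

Emit:
step_arm --deltas '[{"translation": [0.15,0,-0.05],"rot": [0,0,0]},{"translation": [0.25,0,-0.1],"rot": [0,0,0]},{"translation": [0.25,0,-0.1],"rot": [0,0,0]}]'

```text
clock: 8.43
eef_pos: [645.9, -90.4, 241.2]
tcp_rot: [3.141, 0.015, -0.288]
contact_force: [-27.9, 10.1, 26.3]
opening: 0.694
```

```bash
python3 look.py i
```

```text
{'clock': 8.525, 'qpos': [-0.142, 0.578, 1.682, 0.002, 0.897, 1.715], 'eef_pos': [645.863, -90.384, 241.147], 'tcp_rot': [3.141, 0.015, -0.288], 'contact_force': [-28.27, 9.025, 26.869], 'opening': 0.692}
```

View pics/i_scene.png

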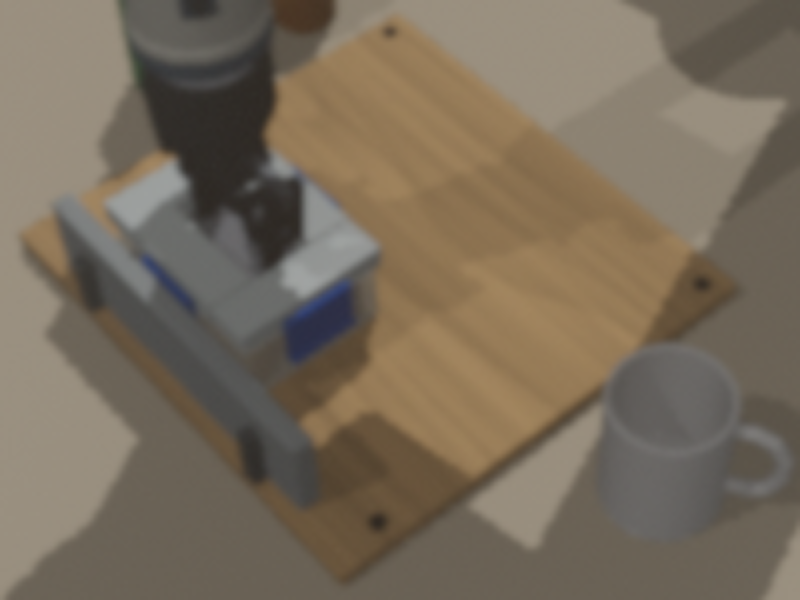

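```bash
python3 -c "
from m2 import *
box([('b',(105,205)),('a',(235,342)),('d',(381,246))],p0=(640,-90,-1.85))
box([('b',(105,205)),('a',(235,342)),('d',(381,246))],[('a',(310,86)),('d',(266,228))],p0=(640,-90,-1.85))
# predicted lid corners for centre at board x=81.5
for x in(78,81.5,84):
  c=place((571.7,-36.7,-.287),[x,-27,0])[0]
  print(x,(((proj('scene',place((c[0],c[1],-1.858),[X[k] for k in 'bad']))-[200,150])+.5)*4-.5).round(0).tolist())
"
```

```text
box [643.626 -85.55   -1.864] res [-1.  -0.8  0.9 -0.1 -0.   1. ] board [np.float64(82.8), np.float64(-26.5)] rel deg -90.3
box [642.456 -86.46   -1.849] res [-1.1 -0.8  1.5 -0.7  0.1  0.1 -0.2  0.  -0.1 -0.9] board [np.float64(81.9), np.float64(-27.7)] rel deg -89.5
78 [[107.0, 198.0], [246.0, 337.0], [386.0, 245.0]]
81.5 [[102.0, 201.0], [241.0, 340.0], [382.0, 248.0]]
84 [[99.0, 203.0], [238.0, 342.0], [379.0, 250.0]]
```

Emit:
step_arm --deltas '[{"translation": [-0.8,0,0],"rot": [0,0,0]},{"translation": [-1.8,0,0],"rot": [0,0,0]},{"translation": [-3.1,0,0.05],"rot": [0,0,0]},{"translation": [-4.6,0,0.05],"rot": [0,0,0]},{"translation": [-6.1,0,0.05],"rot": [0,0,0]},{"translation": [-7.6,0,0.05],"rot": [0,0,0]},{"translation": [-8.8,0,0.05],"rot": [0,0,0]},{"translation": [-9.3,0,0.05],"rot": [0,0,0]}]'

```text
clock: 9.52
eef_pos: [560.8, -65.5, 241.3]
tcp_rot: [-3.141, -0.002, -0.287]
contact_force: [4.3, -1.1, 3.9]
opening: 0.685
```

```bash
python3 look.py j
```

```text
{'clock': 9.625, 'qpos': [-0.119, 0.467, 1.888, 0.0, 0.786, 1.739], 'eef_pos': [560.545, -65.374, 241.27], 'tcp_rot': [-3.141, -0.0, -0.287], 'contact_force': [1.126, 0.45, 9.173], 'opening': 0.692}
```

View pics/j_scene.png

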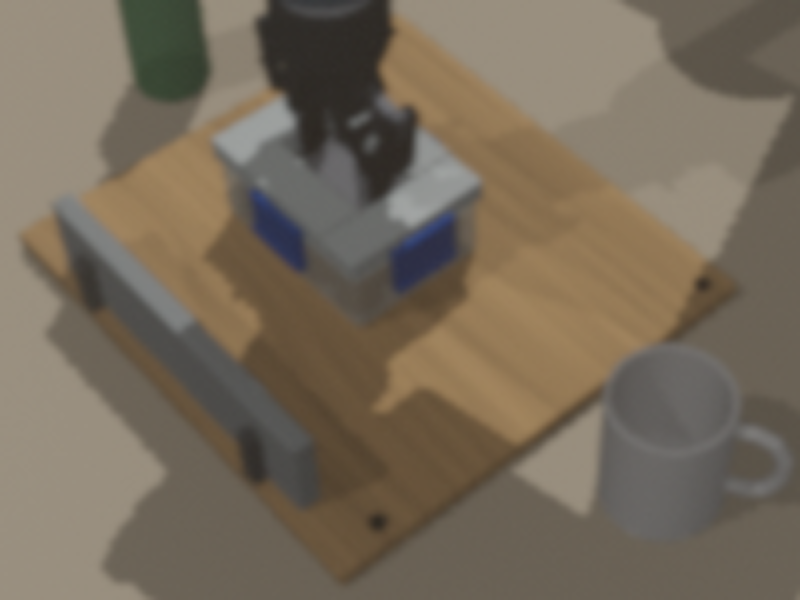

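View pics/j_top.png

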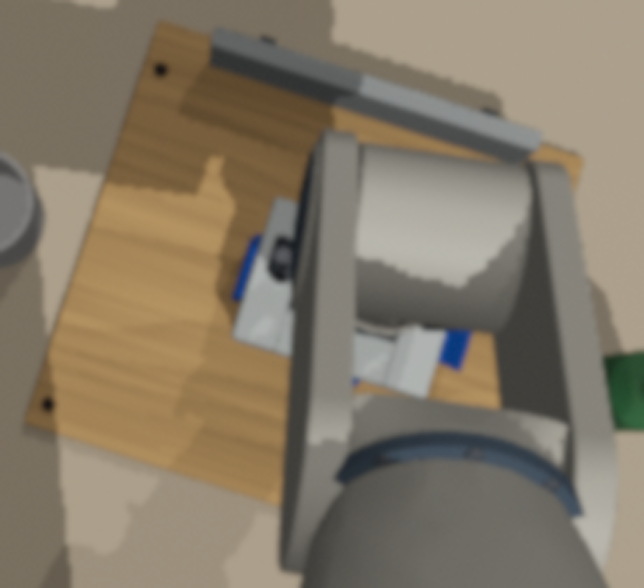

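```bash
cat >> m2.py <<'E'
def flap(p,side,ang):
    # foot of the flap, 36 down, width +-25; outer face 5mm
    out=[]
    for w in(25,-25):
        for dn,th in((0,2.5),(36,2.5),(32.5,5.5)):
            o=3+np.sin(ang)*dn+np.cos(ang)*th; h=15+62-np.cos(ang)*dn+np.sin(ang)*th
            out.append((w,55+o,h) if side=='y' else (75+o,-w,h) if side=='x' else (-75-o,w,h))
    q=proj('scene',place(p,out));return (((q-[200,150])+.5)*4-.5).round(0).tolist()
E
python3 -c "
from m2 import *
o=[('b',(213,143)),('a',(350,275)),('d',(482,186))]
box(o)
x,r=fit({'scene':[(X[k],zs(*q)) for k,q in o]},(565,-66,-1.85))
for a in (0,.05,.1,.2):print(a,flap(x,'y',a))
print('-x',flap(x,'-x',0))
"
python3 - <<'E'
import cv2
im=cv2.imread('pics/j_scene.png')[100:340,180:500];cv2.imwrite('pics/j2.png',cv2.resize(im,None,fx=2.4,fy=2.4,interpolation=cv2.INTER_CUBIC))
E
```

```text
box [564.473 -58.655  -1.865] res [-0.7 -0.2  0.1 -0.3  0.5  0.4] board [np.float64(-0.7), np.float64(-23.1)] rel deg -90.4
0 [[250.0, 199.0], [255.0, 235.0], [251.0, 234.0], [296.0, 243.0], [300.0, 278.0], [296.0, 277.0]]
0.05 [[250.0, 199.0], [253.0, 236.0], [249.0, 234.0], [296.0, 243.0], [298.0, 280.0], [294.0, 278.0]]
0.1 [[250.0, 198.0], [250.0, 237.0], [247.0, 235.0], [296.0, 242.0], [296.0, 281.0], [292.0, 279.0]]
0.2 [[250.0, 198.0], [246.0, 239.0], [243.0, 237.0], [296.0, 242.0], [291.0, 283.0], [288.0, 281.0]]
-x [[394.0, 265.0], [396.0, 301.0], [399.0, 300.0], [454.0, 226.0], [455.0, 262.0], [458.0, 261.0]]
```

View pics/j2.png

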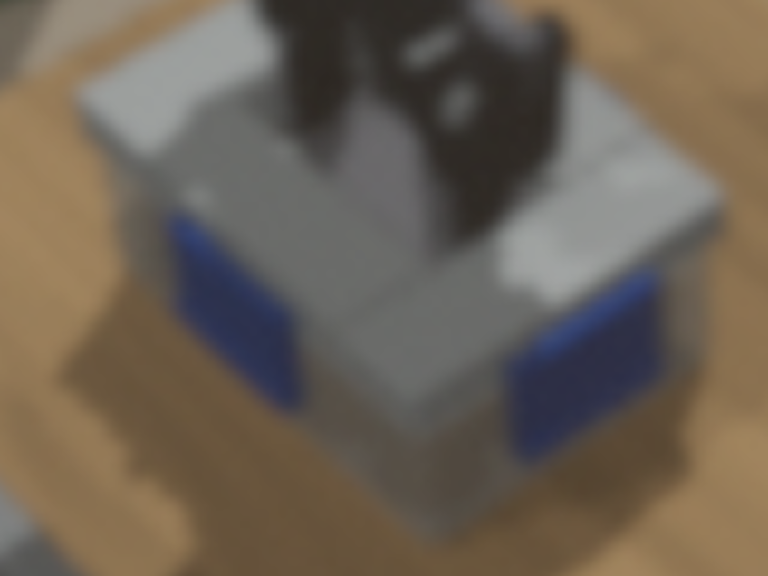

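Emit:
step_arm --deltas '[{"translation": [0,0,0],"rot": [0,0,-0.06]},{"translation": [0,0,0],"rot": [0,0,-0.18]},{"translation": [0,0,0],"rot": [0,0,-0.3]},{"translation": [0,0,0],"rot": [0,0,-0.42]},{"translation": [0,0,0],"rot": [0,0,-0.54]},{"translation": [0,0,0],"rot": [0,0,-0.66]},{"translation": [0,0,0],"rot": [0,0,-0.78]},{"translation": [0,0,0],"rot": [0,0,-0.84]}]'

```text
clock: 10.62
eef_pos: [560.6, -65.5, 241.3]
tcp_rot: [-3.141, 0.0, 0.555]
contact_force: [0.4, 0.2, 10.7]
opening: 0.691
```

Emit:
step_arm --deltas '[{"translation": [0,0,0],"rot": [0,0,-0.08]},{"translation": [0,0,0],"rot": [0,0,-0.2]},{"translation": [0,0,0],"rot": [0,0,-0.32]},{"translation": [0,0,0],"rot": [0,0,-0.44]},{"translation": [0,0,0],"rot": [0,0,-0.56]},{"translation": [0,0,0],"rot": [0,0,-0.67]},{"translation": [0,0,0],"rot": [0,0,-0.73]},{"translation": [0,0,0],"rot": [0,0,-0.73]}]'

```text
clock: 11.62
eef_pos: [560.6, -65.4, 241.3]
tcp_rot: [-3.141, -0.0, 1.284]
contact_force: [-0.6, 0.5, 10.1]
opening: 0.686
```

```bash
python3 look.py k
```

```text
{'clock': 11.725, 'qpos': [-0.119, 0.467, 1.888, 0.0, 0.787, 0.169], 'eef_pos': [560.637, -65.433, 241.293], 'tcp_rot': [-3.141, 0.0, 1.283], 'contact_force': [0.25, -0.059, 11.055], 'opening': 0.693}
```

View pics/k_scene.png

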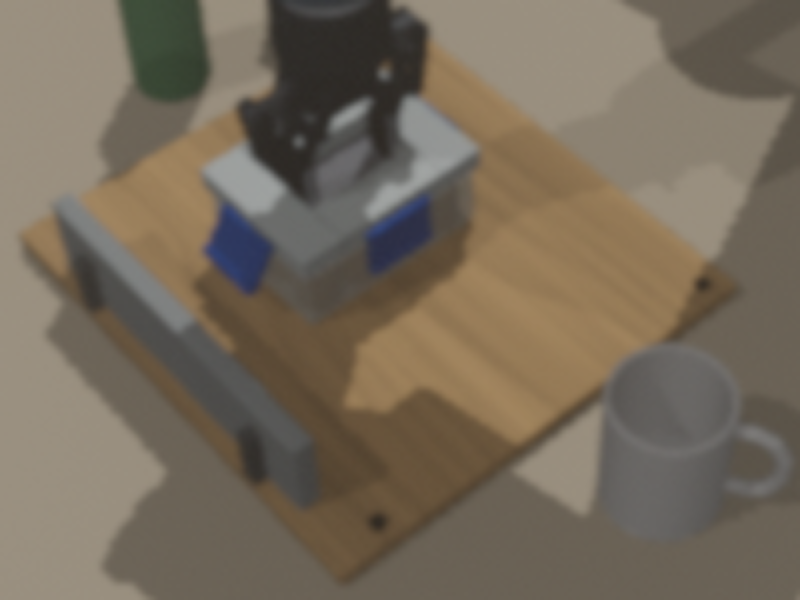

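View pics/k_top.png

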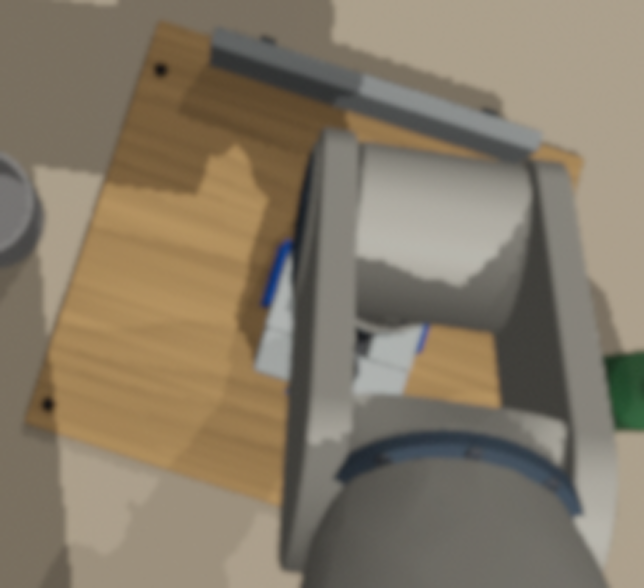

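```bash
python3 -c "
from m2 import *
box([('c',(204,172)),('b',(303,272)),('a',(480,157))],p0=(561,-62,-.287))
box([('c',(204,172)),('b',(303,272)),('a',(480,157))],[('a',(256,372)),('d',(404,396))],p0=(561,-62,-.287))
"
```

```text
box [ 5.65106e+02 -5.97870e+01 -3.00000e-01] res [-0.8  0.2 -0.2 -0.2  1.3 -0.1] board [np.float64(0.2), np.float64(-24.0)] rel deg -0.7
box [ 5.65689e+02 -6.46550e+01 -2.20000e-01] res [-2.4  1.7  1.  -0.4 -0.7 -2.7  0.1 -1.5 -1.   3. ] board [np.float64(2.1), np.float64(-28.5)] rel deg 3.9
```

Emit:
step_arm --deltas '[{"translation": [0,0.5,0],"rot": [0,0,0]},{"translation": [0,1.5,0],"rot": [0,0,0]},{"translation": [0,2.6,0],"rot": [0,0,0]},{"translation": [0,3.5,0],"rot": [0,0,0]},{"translation": [0,4,0],"rot": [0,0,0]},{"translation": [0,4.2,0],"rot": [0,0,0]}]'

```text
clock: 12.48
eef_pos: [599.8, -77.0, 241.2]
tcp_rot: [-3.137, 0.0, 1.283]
contact_force: [-10.2, 3.4, 18.2]
opening: 0.686
```

Emit:
step_arm --deltas '[{"translation": [0,0.3,0],"rot": [0,0,0]},{"translation": [0,0.6,0],"rot": [0,0,0]},{"translation": [0,0.9,0],"rot": [0,0,0]},{"translation": [0,1.2,0],"rot": [0,0,0]},{"translation": [0,1.4,0],"rot": [0,0,0]},{"translation": [0,1.6,0],"rot": [0,0,0]}]'

```text
clock: 13.22
eef_pos: [614.7, -81.5, 241.2]
tcp_rot: [-3.136, 0.0, 1.283]
contact_force: [-10.4, 2.5, 17.6]
opening: 0.691
```

Emit:
step_arm --deltas '[{"translation": [0,0.2,0],"rot": [0,0,0]},{"translation": [0,0.4,0],"rot": [0,0,0]},{"translation": [0,0.6,0],"rot": [0,0,0]},{"translation": [0,0.6,0],"rot": [0,0,0]}]'

```text
clock: 13.72
eef_pos: [620.7, -83.3, 241.2]
tcp_rot: [-3.137, 0.0, 1.283]
contact_force: [-8.3, 2.1, 15.3]
opening: 0.688
```

Emit:
step_arm --deltas '[{"translation": [0,0.2,0],"rot": [0,0,0]},{"translation": [0,0.4,0],"rot": [0,0,0]},{"translation": [0,0.4,0],"rot": [0,0,0]}]'

```text
clock: 14.1
eef_pos: [623.1, -83.9, 241.3]
tcp_rot: [-3.132, 0.0, 1.282]
contact_force: [-18.1, 4.6, 25.0]
opening: 0.69
```

Emit:
step_arm --deltas '[{"translation": [0,0.2,-0.05],"rot": [0,0,0]},{"translation": [0,0.4,-0.1],"rot": [0,0,0]},{"translation": [0,0.4,-0.1],"rot": [0,0,0]}]'

```text
clock: 14.48
eef_pos: [624.8, -84.4, 241.8]
tcp_rot: [-3.126, 0.001, 1.282]
contact_force: [-28.4, 9.6, 33.1]
opening: 0.691
```

```bash
python3 look.py l
```

```text
{'clock': 14.575, 'qpos': [-0.137, 0.55, 1.733, 0.002, 0.875, 0.15], 'eef_pos': [624.712, -84.324, 241.713], 'tcp_rot': [-3.126, 0.001, 1.282], 'contact_force': [-28.531, 9.909, 32.921], 'opening': 0.692}
```

View pics/l_scene.png

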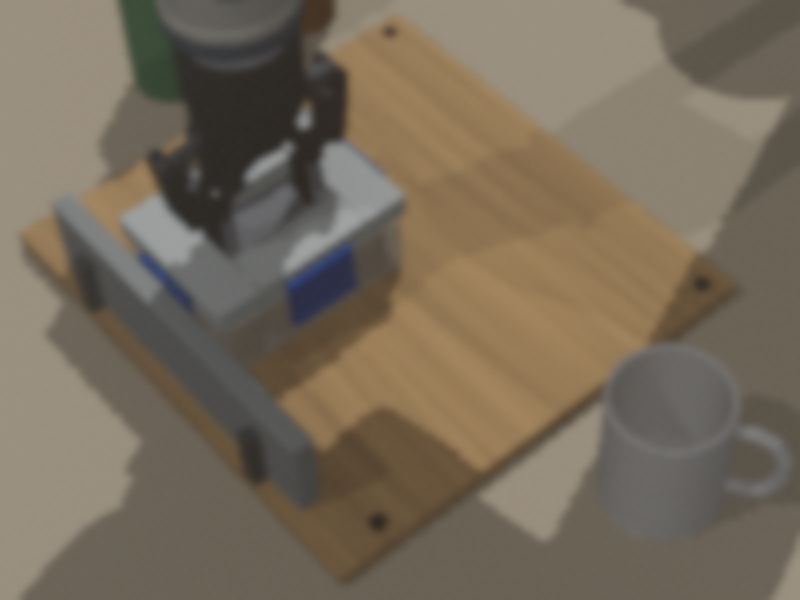

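```bash
python3 -c "
from m2 import *
box([('c',(122,217)),('b',(220,328)),('a',(405,204))],p0=(625,-82,-.287))
"
```

```text
box [ 6.25593e+02 -7.80190e+01 -3.05000e-01] res [-0.6  0.8 -0.3 -1.   1.5  0.1] board [np.float64(63.4), np.float64(-24.4)] rel deg -1.0
```

Emit:
step_arm --deltas '[{"translation": [0,-0.4,0],"rot": [0,0,0]},{"translation": [0,-1,0.05],"rot": [0,0,0]},{"translation": [0,-2,0.05],"rot": [0,0,0]},{"translation": [0,-3.2,0.05],"rot": [0,0,0]},{"translation": [0,-4.4,0.05],"rot": [0,0,0]},{"translation": [0,-5.3,0],"rot": [0,0,0]},{"translation": [0,-5.6,0],"rot": [0,0,0]}]'

```text
clock: 15.45
eef_pos: [575.8, -70.0, 241.4]
tcp_rot: [-3.14, 0.0, 1.283]
contact_force: [2.6, -0.1, -0.8]
opening: 0.69
```

```bash
python3 look.py m; python3 - <<'E'
import cv2
im=cv2.imread('pics/m_scene.png')[100:340,180:500];cv2.imwrite('pics/m2.png',cv2.resize(im,None,fx=2.4,fy=2.4,interpolation=cv2.INTER_CUBIC))
E
```

```text
{'clock': 15.55, 'qpos': [-0.124, 0.487, 1.852, 0.0, 0.805, 0.164], 'eef_pos': [575.803, -70.016, 241.313], 'tcp_rot': [-3.139, 0.0, 1.283], 'contact_force': [-2.139, 1.079, 3.713], 'opening': 0.687}
```

View pics/m2.png

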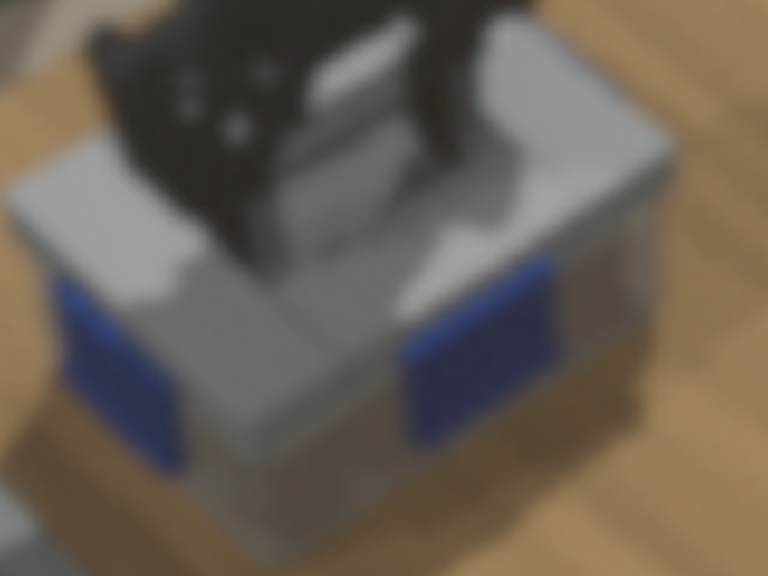

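View pics/m_top.png

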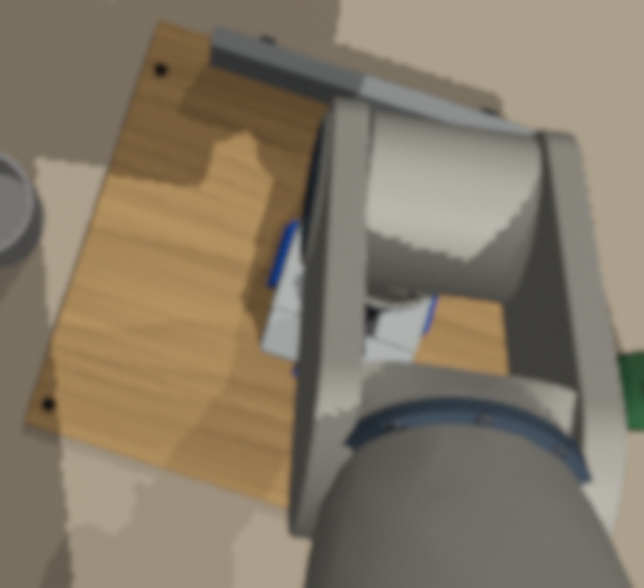

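Emit:
step_arm --deltas '[{"translation": [0,0,-0.05],"rot": [0,0,0]},{"translation": [0,0,-0.3],"rot": [0,0,0]},{"translation": [0,0,-0.6],"rot": [0,0,0]},{"translation": [0,0,-0.6],"rot": [0,0,0]}]' --grip 150

```text
clock: 16.05
eef_pos: [576.9, -70.3, 247.9]
tcp_rot: [3.141, -0.0, 1.283]
contact_force: [-0.1, 0.2, -0.5]
opening: 0.411
```

Emit:
step_arm --deltas '[{"translation": [0,0,-0.8],"rot": [0,0,0]},{"translation": [0,0,-2.5],"rot": [0,0,0]},{"translation": [0,0,-5.5],"rot": [0,0,0]},{"translation": [0,0,-9],"rot": [0,0,0]},{"translation": [0,-4,-12],"rot": [0,0,0]},{"translation": [0,-9,-13],"rot": [0,0,0]},{"translation": [0,-14,-13],"rot": [0,0,0]},{"translation": [0,-18,-13],"rot": [0,0,0]}]'

```text
clock: 17.05
eef_pos: [402.3, -18.7, 378.8]
tcp_rot: [3.14, -0.0, 1.283]
contact_force: [-0.3, 0.8, 0.8]
opening: 0.408
```

```bash
python3 look.py n
```

```text
{'clock': 17.15, 'qpos': [-0.05, 0.027, 2.109, 0.0, 1.007, 0.237], 'eef_pos': [400.674, -18.422, 378.358], 'tcp_rot': [-3.14, 0.0, 1.283], 'contact_force': [0.323, 0.002, 0.795], 'opening': 0.417}
```

View pics/n_scene.png

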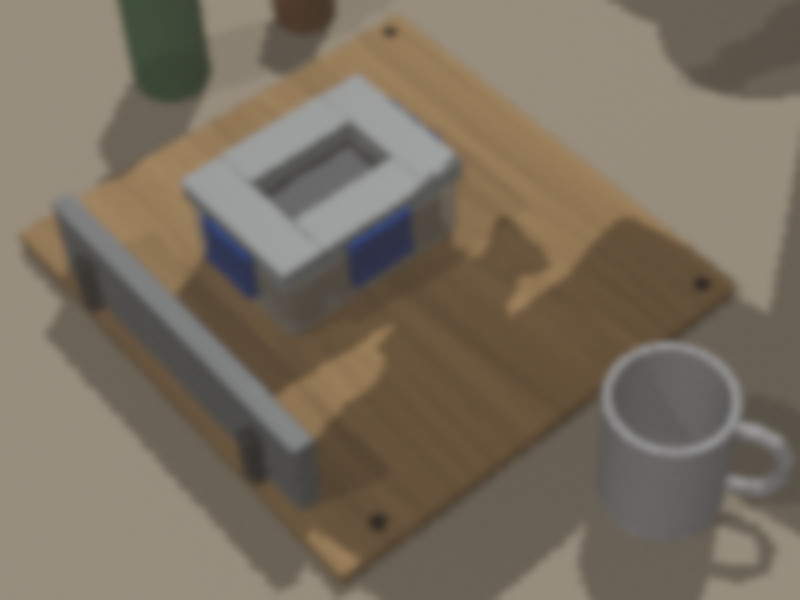

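View pics/n_top.png

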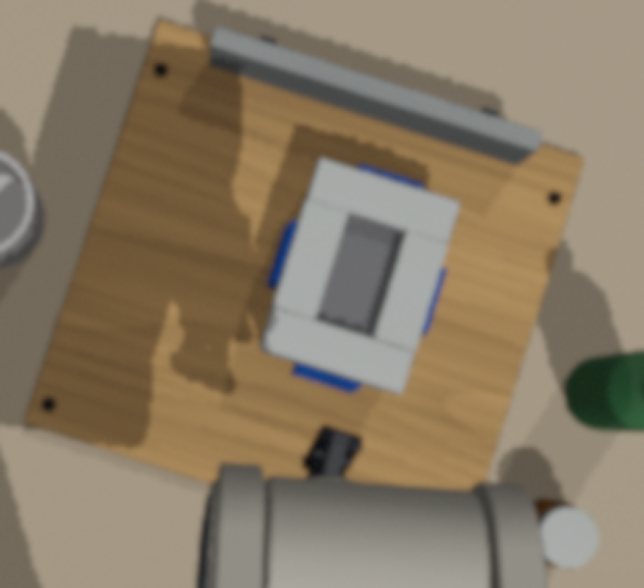

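```bash
cat > ang.py <<'E'
from m2 import *
import sys
k=sys.argv[1]
for n in("top","scene"): C[n]=np.load(f"{k}_{n}.npz")
tp=[('b',(459,203)),('a',(265,347)),('d',(404,392)),('c',(320,156))]
# identify: +x faces bar(up). top-left=+x,+y
tp=[('b',(320,156)),('c',(459,203)),('d',(404,392)),('a',(264,347))]
sc=[('c',(184,181)),('b',(283,279)),('a',(461,158)),('d',(357,75))]
fits={}
for n,z,o in(("top",zt,tp),("scene",zs,sc)):
    fits[n],r=fit({n:[(X[q],z(*p)) for q,p in o]},(580,-70,-.287));print(n,fits[n].round(3),r.round(1))
def solid(side,a):
    out=[]
    for w in(25,-25):
        for dn,th in((0,0),(0,5),(36,0),(36,5)):
            th=th-2.5
            o=3+np.sin(a)*dn+np.cos(a)*th;h=77-np.cos(a)*dn+np.sin(a)*th
            out.append({'y':(w,55+o,h),'x':(75+o,w,h),'-x':(-75-o,w,h),'-y':(w,-55-o,h)}[side])
        for dn,th in ((30,5.5),(35,5.5)):
            o=3+np.sin(a)*dn+np.cos(a)*th;h=77-np.cos(a)*dn+np.sin(a)*th
            out.append({'y':(w,55+o,h),'x':(75+o,w,h),'-x':(-75-o,w,h),'-y':(w,-55-o,h)}[side])
    return np.array(out,float)
S=8
for n,sides in(("top",("x","y","-x","-y")),("scene",("x","y"))):
    im=C[n]["image"].astype(float);bl=im[:,:,2]-im[:,:,:2].mean(2)  # blueness
    p=fits[n]
    lid=proj(n,place(p,[(sx*75,sy*55,h) for sx in(-1,1) for sy in(-1,1) for h in(87,79)]))
    for s in sides:
        def mask(a,dil=0):
            m=np.zeros((400*S,640*S),np.uint8)
            cv2.fillConvexPoly(m,cv2.convexHull(np.round((proj(n,place(p,solid(s,a)))+.5)*S).astype(np.int32)),1)
            cv2.fillConvexPoly(m,cv2.convexHull(np.round((lid+.5)*S).astype(np.int32)),0)
            return cv2.resize(m.astype(np.float32),(640,400),interpolation=cv2.INTER_AREA)
        reg=cv2.dilate((mask(0)+mask(.3)>0).astype(np.uint8),np.ones((7,7)))>0
        res=[]
        for a in(-.1,-.05,0,.05,.1,.15,.2,.3,.4):
            m=cv2.GaussianBlur(mask(a),(0,0),.8)[reg];A=np.c_[m,np.ones_like(m)]
            c,e,_,_=np.linalg.lstsq(A,bl[reg],rcond=None);res.append(round(float(e[0]),0))
        print(n,s,res)
E
python3 ang.py n
```

```text
top [ 5.76199e+02 -7.11580e+01 -2.74000e-01] [ 0.1  0.   0.9 -1.1  0.   0.3 -1.   0.5]
scene [ 5.76734e+02 -6.85980e+01 -2.73000e-01] [-1.2  0.1  0.2 -0.2  0.7  0.4  0.  -0.5]
top x [127074.0, 128420.0, 128393.0, 129017.0, 130623.0, 151412.0, 192409.0, 276500.0, 313175.0]
top y [273859.0, 186509.0, 148392.0, 171501.0, 239705.0, 323870.0, 408189.0, 528347.0, 608555.0]
top -x [403939.0, 279754.0, 234276.0, 287188.0, 415246.0, 549730.0, 671764.0, 859073.0, 980561.0]
top -y [302762.0, 306691.0, 311330.0, 314558.0, 375850.0, 438026.0, 493929.0, 547038.0, 546203.0]
scene x [136050.0, 132251.0, 143672.0, 167584.0, 195354.0, 222113.0, 251567.0, 296006.0, 330991.0]
scene y [93468.0, 96542.0, 104840.0, 114423.0, 126461.0, 144536.0, 157965.0, 181354.0, 206303.0]
```

```bash
python3 -c "
from rig import ticket
print(ticket.sign_off())"
```

```text
the job is handed in; nothing more can be done
None
```

Both open clips are now pressed shut against the steel bar, and the job is handed in at about 17 s of the 48 s allowed. `sign_off` reports no verdict.

**What I did:** I spread the fingers inside the lid's well to hold the box, turned it square to the bar and slid it in until the long-side clip hit its stop. I then drew the box back, turned it 90° and pressed the short-side clip the same way. Finally I drew it clear of the bar, released it upright on the board and lifted the arm away.

**Last checks:**
- **Stops:** each push ended on a hard stop of about 30 N against the bar. The box centre was then about 82 mm along the board for the long side and 63 mm for the short side, against 81.5 and 61.5 mm expected for fully shut. The camera error is about 2 mm.
- **Clip angles:** the images after release fit an angle of about 0 for both clips. The top view could not separate 0 from about 0.1 rad for the short clip, but the scene view fits best at or slightly below 0.
- **Other limits:** the largest wrist force I saw was about 45 N. The gripper was not seen to touch either clip. The mug, bottle and salt jar look unmoved in the pictures, though I did not re-measure them.
- **Disagreements:** the two cameras differed by up to about 4–6 mm on the box position along the way. The tool tilted by about 0.015 rad during each hard press and came level again afterwards.

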